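# Set the chocolate icing warmer and switch it on

## Robot

A 6-joint arm with a two-finger parallel gripper is mounted at the origin on a cart in front of the work surface, level with it; the furniture and walls round the work are solid. World frame = base frame: x ahead of the robot, y to its left, z up, the work surface at z = 0. Lengths are in m, angles in rad, forces in N, time in s.
With the tool pointing down it reaches from about 0.4 to 0.825 m from the base axis. Payload 7 kg.
Tool frame: the origin (TCP) lies on the centre line of the jaws, within the pads' length; the fingertips stand 14 mm ahead of it and the grasp point (between the pads) lies 5 mm behind it; z points along the fingers, y is the line along which they close (so a half turn about z gives the same grasp; the last joint's range is limited). The gripper opens to 88 mm and grips with 3 to 60 N. Pads are 19 mm wide; open, the fingers measure 130 mm over their backs; the gripper's body (78 mm by 193 mm) begins 47 mm behind the grasp point.
Start: joints at [-1.061, 0.359, 0.012, 0, -1.224, -0.288], TCP at [0.148, -0.658, 0.241] pointing down, gripper open.
Joint ranges: [-3.07, 3.07], [-1.43, 2.12], [-1.02, 1.25], [-3.03, 1.67], [-3.05, -0], [-3.03, 3.03]. Speed limits (rad/s): [2.39, 2.39, 3.01, 3.14, 3.14, 3.14].

## Interface

Orientations are given as [roll, pitch, yaw] about the fixed x, y, z axes, in that order (R = Rz(yaw) Ry(pitch) Rx(roll)).
In Python, from station import arm gives the robot as it stands.
- The arm moves only by the tool move_arm, never from a script. Its argument "rows" is a list of rows, each an object with "translation": the shift along the tool's x, y, z in cm, a list of three; "rot": the turn, a rotation vector about the tool's x, y, z in degrees, a list of three; "hand": the closure, from 0 (fully open) to 1 (shut). A call has 1 to 8 rows; each row is the pose to reach, as a shift and turn from the pose commanded when the call began, along the tool's axes at that moment; what a row does not reach only later rows make up. A row lasts 1/12 s, in which the tool goes at most 41.7 mm and 7.16 degrees, less where a joint would pass 70% of its speed; a pose out of reach is approached as far as the arm can. A call with a gripper value outside its range is refused whole. The fingers move at their own pace and stop on an object; "squeeze" is the grip in N (left out, the last holds). Time passes only in rows, so rows that repeat a pose let the fingers close. It gives the time, the measured TCP pose, the force, the opening and the grip force at its end, in the units of the state.
- arm.get_state(): the state, without advancing time (a new reading comes with each control period).
- arm.grab_frame(name): name is "side" or "top"; returns (picture, depth): 400x640x3 uint8, red, green, blue; 400x640 float32, m along the optical axis (not along the pixel's ray), 0 where there is no reading.
- arm.camera_params(name): a dict with "vfov" (degrees; the focal length in pixels is half the picture's height over the tangent of half this angle, whatever the lens; pixels are square), "cx", "cy" (the principal point, pixels), "position" and "orientation" of the camera in the world. Camera axes: x right, y down, z forward; pixel columns grow to the right and rows downward; lengths in m; the calibration is good to about 2 mm. A picture is of the moment at which its call begins. camera_params takes no time and is no camera call.
- arm.job_done(): hands the job in; it is judged then, once.
Trained networks look in the newest picture that a camera, given by its name, has taken for a name from the list of things; names that differ only in an ending like _2 or _b are one class to them, and where a whole thing is asked for, a point or a joint stands for the part that bears it (a point fixed in the world has none). Each returns a list of dicts, best first, with "p" (0 to 1); they miss things now and then, are a little off and sometimes report something else, mostly with a low value. They report only what shows in the picture. A call takes as long as a camera call.
- arm.search_frame(label, camera): "point" ([x, y, z] in m, in the coordinates of the camera as it stood for that picture, good to about 4 mm: the middle of the surface that is visible of it).
- arm.pinpoint(label, camera): "point" ([x, y, z] in m, in the coordinates of the camera as it stood for that picture, good to about 4 mm: a listed point, or the origin of a listed thing).
The state is a dict: "t": time; "q": joint angles; "qd": joint speeds; "joint_efforts": joint torques, N m; "eef_pos": TCP position; "ee_rot": TCP orientation; "force": force on the tool from outside, world axes, zero at the start; "moment": the same for the moment, N m; "width": finger opening in m; "gripper_force": force on a finger pad.
Only numpy, scipy, OpenCV 4.12 (cv2) and the standard library are available. Lean on these libraries where they do the work, as an engineer would, in place of code of your own. Each camera call takes 0.05 s, during which the arm holds its last target. There are 200 camera calls.

## Task

Get the icing warmer with the dark brown lid ready for dipping. With a fingertip, roll its knurled heat wheel away from you until the green mark clicks in at the white pointer lines, and press the white-barred far half of its red rocker switch so that it snaps on. Do not force either control, leave the ivory-lidded warmer as it is, and do not pick up or push aside anything on the table.

Things in the scene. Friction and masses are not known exactly. Their poses are not given: they have to be found in the camera images.
- choc: Icing warmer with the dark brown lid: to be set and switched on. Fixed aluminium box 250 (x) x 150 (y) mm, 115 mm high, lid handle to 134 mm. Origin: centre of its underside; x from its control deck to its lid, away from the robot; y left. Its black deck, 103 mm high, is the 78 mm nearest the robot: heat wheel at local x -84, y -34 mm, rocker at -84, +38. Lid from local x = -42 mm.
- choc_wheel_top (a point): Crown (topmost point) of the dark brown-lidded warmer's heat wheel, 116 mm high; fixed to the warmer, with its axes. Knurled black wheel, radius 30, 22 mm wide, axle along y, sunk in the deck: crown 13 mm over the deck, 6 mm over the grey cheeks at its sides, too shrouded to pinch. White lines on the cheeks point at the crown; white ticks on the rim mark clicks, a broad green mark the fourth.
- choc_wheel_axle (a point): Centre of the dark brown-lidded warmer's heat wheel, 30 mm below the crown. The wheel turns by a fingertip pressed on the crown with about 4 to 10 N and stroked along the warmer's x: 12.6 mm of stroke a click. Friction with the fingertip at least 0.5; passing a click takes about 1.5 N along the rim. A flat tip drives it only while it covers the crown.
- choc_wheel (a joint): Angle of that wheel, rad; grows as the crown is stroked away from the robot (warmer's +x). A sprung ball holds it in six clicks 0.419 apart: 0, 0.419, 0.838, 1.257 (green mark at the pointer lines), 1.676, 2.094; released between two, it snaps into the nearer. Starts at 0.419 or 0.838.
- choc_rocker_far (a point): Press point on the far half (with a white bar) of the dark brown-lidded warmer's red rocker switch, on its top when the switch is off, 13 mm beyond the pivot; fixed to the warmer, 115 mm high. Rocker 42 mm long (x), 28 mm wide, in a frame 106 mm high. Over-centre: pressed 3 to 5 mm down here with 2 to 4 N it snaps on by itself.
- choc_rocker (a joint): Rocker switch of the dark brown-lidded warmer, rad: 0 off (near half down, far half up), 0.4 on (far half down); it snaps over at 0.2. Starts off.
- ivory: Icing warmer with the ivory lid: already set and running, to be left alone. Fixed aluminium box 250 (x) x 150 (y) mm, 115 mm high, lid handle to 134 mm. Origin: centre of its underside; x from its control deck to its lid, away from the robot; y left. Its black deck, 103 mm high, is the 78 mm nearest the robot: heat wheel at local x -84, y -34 mm, rocker at -84, +38. Lid from local x = -42 mm.
- ivory_wheel_top (a point): Crown (topmost point) of the ivory-lidded warmer's heat wheel, 116 mm high; fixed to the warmer, with its axes. Knurled black wheel, radius 30, 22 mm wide, axle along y, sunk in the deck: crown 13 mm over the deck, 6 mm over the grey cheeks at its sides, too shrouded to pinch. White lines on the cheeks point at the crown; white ticks on the rim mark clicks, a broad green mark the fourth.
- ivory_wheel_axle (a point): Centre of the ivory-lidded warmer's heat wheel, 30 mm below the crown. The wheel turns by a fingertip pressed on the crown with about 4 to 10 N and stroked along the warmer's x: 12.6 mm of stroke a click. Friction with the fingertip at least 0.5; passing a click takes about 1.5 N along the rim. A flat tip drives it only while it covers the crown.
- ivory_wheel (a joint): Angle of that wheel, rad; grows as the crown is stroked away from the robot (warmer's +x). A sprung ball holds it in six clicks 0.419 apart: 0, 0.419, 0.838, 1.257 (green mark at the pointer lines), 1.676, 2.094; released between two, it snaps into the nearer. Starts at 1.257.
- ivory_rocker_far (a point): Press point on the far half (with a white bar) of the ivory-lidded warmer's red rocker switch, on its top when the switch is off, 13 mm beyond the pivot; fixed to the warmer, 115 mm high. Rocker 42 mm long (x), 28 mm wide, in a frame 106 mm high. Over-centre: pressed 3 to 5 mm down here with 2 to 4 N it snaps on by itself.
- ivory_rocker (a joint): Rocker switch of the ivory-lidded warmer, rad: 0 off (near half down, far half up), 0.4 on (far half down); it snaps over at 0.2. Starts on.
- kitchen_timer: Bystander. Wind-up kitchen timer, orange base and white dial, 68 mm across, 54 mm tall, standing loose. Origin: centre of its underside.
- nozzle_0: Bystander. Plain conical piping nozzle, 27 mm across, 45 mm tall, standing loose. Origin: centre of its underside.
- nozzle_1: Bystander. Plain conical piping nozzle, 27 mm across, 50 mm tall, standing loose. Origin: centre of its underside.
- ring_cutter: Bystander. Round steel pastry cutter, 74 mm across, 30 mm tall, loose. Origin: centre of its underside.
- marker: Bystander. Black and white marker pen, 135 mm long, 16 mm thick, lying loose in front of the warmers. Origin: middle of its underside; y axis along the pen.

How it is judged:
At the end, for the whole second after the job is handed in: The brown-lidded warmer's heat wheel rests within 0.12 rad of 1.257 (the green detent) and its rocker is on (above 0.34 rad); the ivory-lidded warmer's wheel is still within 0.12 rad of 1.257 and its rocker still on (value of joint choc_wheel between 1.1367 and 1.3767 rad and velocity of joint choc_wheel between -0.1 and 0.1 rad/s and value of joint each of choc_rocker, ivory_rocker above 0.34 rad and value of joint ivory_wheel between 1.1367 and 1.3767 rad); the robot touches nothing.
It fails at once if a bystander is shoved more than 3 cm, lifted or carried (distance of any of kitchen_timer, nozzle_0, nozzle_1, ring_cutter, marker from where it was at the start of the episode above 0.03 m or height (world z) of any of kitchen_timer, nozzle_0, nozzle_1, ring_cutter, marker above 0.015 m).
It fails at once if a nozzle or the timer is knocked over (angle between any of nozzle_0, nozzle_1, kitchen_timer's own z axis and vertical above 0.5 rad).
It fails at once if the other warmer's wheel is turned or its switch flipped (value of joint ivory_wheel below 0.9567 rad or value of joint ivory_wheel above 1.5567 rad or value of joint ivory_rocker below 0.2 rad).
It fails at once if the heat wheel or the switch is forced (more than 40 N) (contact force between the fingers and choc_wheel above 40 N or contact force between the fingers and choc_rocker above 40 N).
It also fails if it takes over 42 s, if anything falls off the work surface, if the arm or the gripper's body presses on something with over 40 N, if the wrist force passes 120 N, or if a joint passes its speed limit or range.

## Working session

There is one attempt and no reset: what is moved stays moved. The work goes in short steps, Python scripts to look and compute and a tool call to move; the robot and the scene stay as the last step left them, time stands still between calls to the robot, and variables do not carry over. Pictures are saved under pics/ and viewed, at most 10 in all, crops included, and the job is handed in when it is done.

Besides the shell and the picture viewer there is one more tool, called after "Call:" by a JSON object that holds its "fn" and its "kwargs", one argument or row to a line. move_arm: Moves the arm, as the interface text tells. Its arguments: {"type":"object","properties":{"rows":{"type":"array","items":{"type":"object","properties":{"translation":{"type":"array","items":{"type":"number"}},"rot":{"type":"array","items":{"type":"number"}},"hand":{"type":"number"}}}},"squeeze":{"type":"number"}},"required":["rows"]}

```bash
mkdir -p pics
cat > h.py <<'E'
from station import arm
import numpy as np, cv2
from scipy.spatial.transform import Rotation as R
def cam(n):
    p=arm.camera_params(n); o=np.array(p["orientation"])
    M=o if o.shape==(3,3) else (R.from_euler('xyz',o).as_matrix() if o.size==3 else R.from_quat(o).as_matrix())
    return p,M,np.array(p["position"]),200/np.tan(np.radians(p["vfov"])/2)
def w(n,pt):
    p,M,t,f=cam(n); return M@np.array(pt)+t
def px(n,P):
    p,M,t,f=cam(n); c=M.T@(np.array(P)-t); return c[0]/c[2]*f+p["cx"],c[1]/c[2]*f+p["cy"]
E
python3 - <<'E'
from h import *
for n in("top","side"):
    print(arm.camera_params(n))
    im,d=arm.grab_frame(n); cv2.imwrite(f"pics/{n}0.png",im[:,:,::-1])
    for l in("choc","choc_wheel_top","choc_rocker_far","ivory_wheel_top","ivory_rocker_far","ivory"):
        for r in arm.pinpoint(l,n)[:2]: print(n,l,round(r["p"],2),w(n,r["point"]).round(4),np.round(px(n,w(n,r["point"]))))
s=arm.get_state();print(s["t"],s["eef_pos"],s["ee_rot"],s["force"])
E
```

```text
{'vfov': 46.5465824387677, 'cx': 318.880109560063, 'cy': 200.1241325835291, 'position': array([ 0.38356437, -0.07441262,  1.17005417]), 'orientation': array([-3.06482861,  0.01840407, -1.55778732])}
top choc 0.89 [ 5.463e-01 -2.927e-01  4.000e-04] [415. 172.]
top choc 0.43 [ 0.489  -0.0802  0.086 ] [330. 191.]
top choc_wheel_top 0.57 [ 0.4662 -0.332   0.1201] [442. 201.]
top choc_rocker_far 0.82 [ 0.4651 -0.2608  0.1176] [410. 201.]
top ivory_wheel_top 0.93 [ 0.4856 -0.0812  0.1187] [331. 191.]
top ivory_rocker_far 0.62 [ 0.4922 -0.0106  0.1165] [300. 188.]
top ivory_rocker_far 0.35 [ 0.3813 -0.1809  0.0014] [370. 237.]
top ivory 0.56 [ 5.672e-01 -3.940e-02  2.000e-04] [315. 163.]
{'vfov': 45.02258225147744, 'cx': 316.21889630963096, 'cy': 199.60396230711675, 'position': array([-0.02252318,  0.81542694,  1.02513173]), 'orientation': array([-2.30259985,  0.00966617, -2.61491408])}
side choc 0.93 [ 0.5456 -0.2959  0.0007] [339. 178.]
side choc 0.58 [ 0.49   -0.0119  0.1188] [310. 208.]
side choc_wheel_top 0.82 [ 0.4672 -0.3366  0.1163] [368. 151.]
side choc_rocker_far 0.67 [ 0.4727 -0.2622  0.1139] [356. 163.]
side ivory_wheel_top 0.75 [ 0.4828 -0.0838  0.1128] [325. 196.]
side ivory_rocker_far 0.84 [ 0.4877 -0.014   0.1204] [311. 208.]
side ivory_rocker_far 0.38 [ 0.4662 -0.3417  0.0862] [368. 158.]
side ivory 0.78 [ 5.671e-01 -3.530e-02  3.000e-04] [292. 224.]
0.7 [ 0.14844311 -0.65846236  0.24059391] [-3.14154384e+00 -9.49736349e-07 -2.91979757e+00] [-0.04142614 -0.17287503  0.34468673]
```

Run:
```python
import cv2
a=cv2.imread("pics/top0.png");cv2.imwrite("pics/topc.png",cv2.resize(a[130:260,270:470],None,fx=4,fy=4,interpolation=cv2.INTER_CUBIC))
```

```text
(no output)
```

View pics/top0.png

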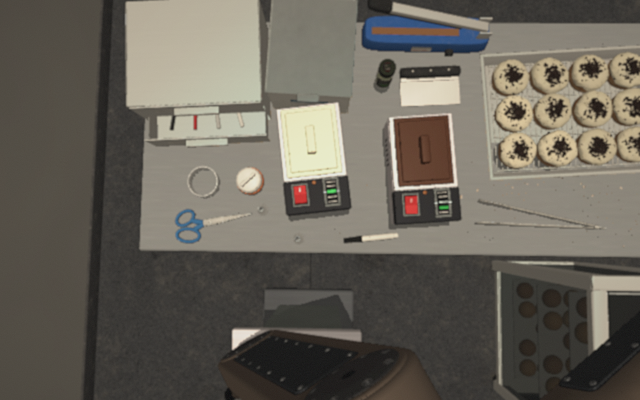

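View pics/topc.png

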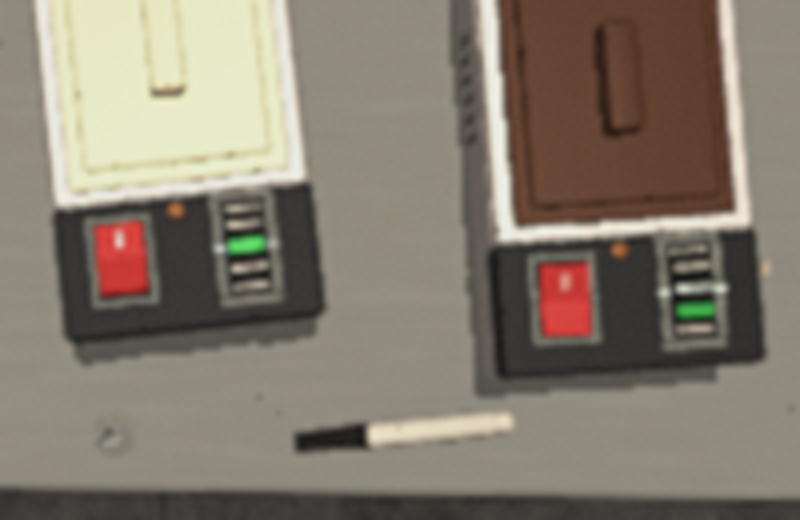

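View pics/side0.png

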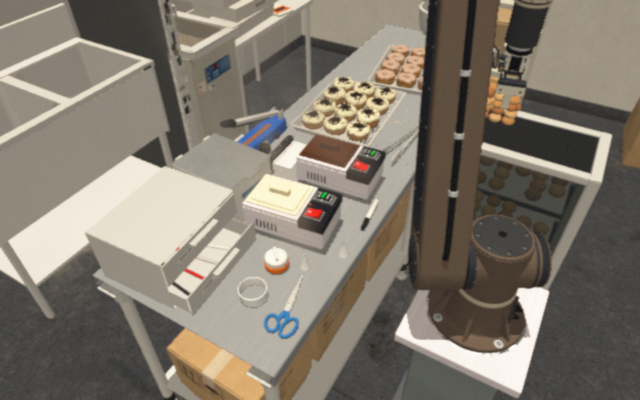

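Run:
```python
from h import *
def ray(n,u,v,z):
    p,M,t,f=cam(n); d=M@np.array([(u-p["cx"])/f,(v-p["cy"])/f,1]); return t+d*(z-t[2])/d[2]
c=lambda a,b,z: ray("top",270+a/4-.375,130+b/4-.375,z)
L=[((-.120,.075),c(500,375,.103)),((-.120,-.075),c(764,358,.103)),((-.042,.075),c(497,240,.115)),((-.042,-.075),c(753,228,.115)),((-.084,-.017),c(662,292,.110)),((-.084,-.052),c(727,289,.110)),((-.071,.038),c(566,280,.114))]
for n in("top","side"):
  for k in range(2):
    arm.grab_frame(n)
    for l,q in(("choc",(0,0)),("choc_wheel_top",(-.084,-.034)),("choc_rocker_far",(-.071,.038))):
      r=arm.pinpoint(l,n)
      if r: P=w(n,r[0]["point"]); L.append((q,P)); print(n,l,P.round(4))
from scipy.optimize import least_squares
q=np.array([l[0] for l in L]);P=np.array([l[1][:2] for l in L])
T=lambda x,q:q@np.array([[np.cos(x[2]),np.sin(x[2])],[-np.sin(x[2]),np.cos(x[2])]])+x[:2]
s=least_squares(lambda x:(T(x,q)-P).ravel(),[.546,-.294,0],loss="soft_l1",f_scale=.004)
print(s.x,((T(s.x,q)-P)*1e3).round(1).tolist())
print("wheel",T(s.x,np.array([-.084,-.034])),"rocker",T(s.x,np.array([-.071,.038])))
st=arm.get_state();print(st["t"],st["eef_pos"],st["ee_rot"])
```

```text
top choc [ 0.5441 -0.2939  0.001 ]
top choc_wheel_top [ 0.4651 -0.3339  0.121 ]
top choc_rocker_far [ 0.4691 -0.2621  0.1169]
top choc [ 0.5472 -0.2937  0.0029]
top choc_wheel_top [ 0.4682 -0.3333  0.12  ]
top choc_rocker_far [ 0.4679 -0.2616  0.1149]
side choc [ 0.5456 -0.2994 -0.0013]
side choc_wheel_top [ 0.4635 -0.3369  0.1176]
side choc [ 0.5468 -0.2968 -0.0032]
side choc_wheel_top [ 0.466  -0.3389  0.1171]
side choc_rocker_far [ 0.4712 -0.2617  0.1143]
[ 0.54381253 -0.29453109  0.0824407 ] [[4.0, -2.1], [4.7, -1.4], [5.4, 0.9], [9.3, -3.8], [-0.7, 0.1], [0.0, 2.0], [1.8, 0.8], [-0.3, -0.7], [-2.2, -1.4], [0.8, -0.4], [-3.4, -0.9], [-5.3, -2.1], [2.0, -0.9], [-1.7, 4.8], [-0.6, 1.5], [-2.9, 2.3], [-3.1, 3.6], [-1.3, -0.8]]
wheel [ 0.46289763 -0.33533279] rocker [ 0.46992446 -0.26250681]
1.5 [ 0.14847146 -0.6584419   0.24054012] [ 3.14153544e+00 -9.30278364e-06 -2.91980969e+00]
```

Call:
{"fn": "move_arm", "kwargs": {
  "rows": [
    {"translation": [-2,1.3,0],"rot": [0,0,1],"hand": 1},
    {"translation": [-5.3,3.5,0],"rot": [0,0,2],"hand": 1},
    {"translation": [-8.6,5.7,0],"rot": [0,0,3],"hand": 1},
    {"translation": [-12,7.9,0],"rot": [0,0,4],"hand": 1},
    {"translation": [-15.4,10.1,0],"rot": [0,0,5],"hand": 1},
    {"translation": [-18.7,12.3,0],"rot": [0,0,6],"hand": 1},
    {"translation": [-22,14.5,0],"rot": [0,0,7],"hand": 1},
    {"translation": [-25.4,16.7,0],"rot": [0,0,7.85],"hand": 1}
  ],
  "squeeze": 20
}}

```text
t: 2.17
eef_pos: [0.3605, -0.4381, 0.2409]
ee_rot: [-3.141, 0.001, -3.058]
force: [1.3, -0.4, -0.1]
width: 0.0397
gripper_force: 0.0
```

Call:
{"fn": "move_arm", "kwargs": {
  "rows": [
    {"translation": [-3.2,2.8,1],"rot": [0,0,0],"hand": 1},
    {"translation": [-6,5.4,2.5],"rot": [0,0,0],"hand": 1},
    {"translation": [-8.5,7.6,4.5],"rot": [0,0,0],"hand": 1},
    {"translation": [-10,8.9,6.5],"rot": [0,0,0],"hand": 1},
    {"translation": [-10.75,9.5,8.2],"rot": [0,0,0],"hand": 1},
    {"translation": [-10.75,9.5,9],"rot": [0,0,0],"hand": 1},
    {"translation": [-10.75,9.5,9.15],"rot": [0,0,0],"hand": 1},
    {"translation": [-10.75,9.5,9.15],"rot": [0,0,0],"hand": 1}
  ]
}}

```text
t: 2.83
eef_pos: [0.4582, -0.3362, 0.149]
ee_rot: [3.141, -0.001, -3.057]
force: [-0.0, -0.3, 0.6]
width: 0.0004
gripper_force: 0.0
```

Run:
```python
from h import *
im,d=arm.grab_frame("side"); 
u,v=map(int,px("side",[.465,-.3355,.12])); print(u,v)
a=cv2.resize(im[v-60:v+40,u-70:u+60,::-1],None,fx=6,fy=6,interpolation=cv2.INTER_CUBIC);cv2.imwrite("pics/s1.png",a)
s=arm.get_state();print(s["t"],s["eef_pos"],s["force"],s["width"])
```

```text
368 150
2.8833 [ 0.45846321 -0.33662853  0.14972232] [ 0.40980985 -0.00511083  1.03786833] 0.0006369404252282258
```

View pics/s1.png

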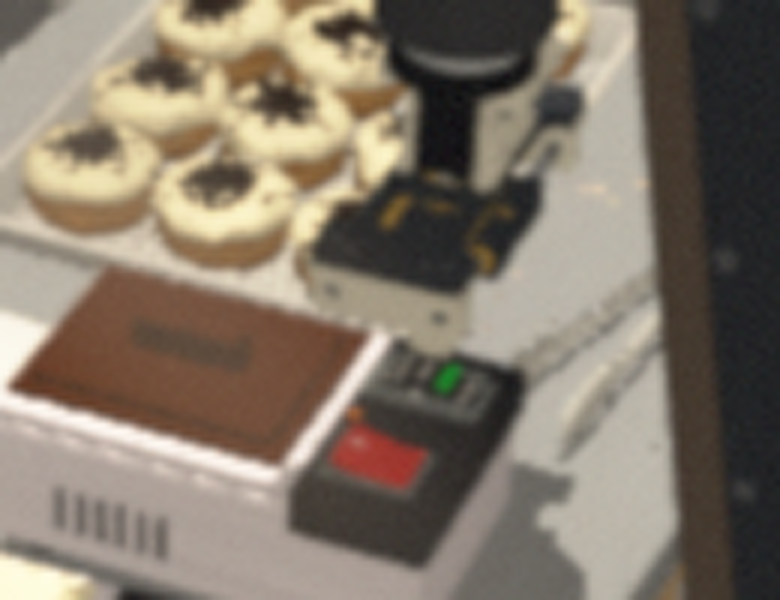

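Call:
{"fn": "move_arm", "kwargs": {
  "rows": [
    {"translation": [0,0,0.8],"rot": [0,0,0],"hand": 1},
    {"translation": [0,0,1.3],"rot": [0,0,0],"hand": 1},
    {"translation": [0,0,1.6],"rot": [0,0,0],"hand": 1},
    {"translation": [0,0,1.7],"rot": [0,0,0],"hand": 1},
    {"translation": [0,0,1.75],"rot": [0,0,0],"hand": 1},
    {"translation": [0,0,1.75],"rot": [0,0,0],"hand": 1}
  ]
}}

```text
t: 3.38
eef_pos: [0.4585, -0.336, 0.1316]
ee_rot: [-3.142, 0.0, -3.057]
force: [-0.5, 0.9, 0.2]
width: 0.0002
gripper_force: 0.0
```

Call:
{"fn": "move_arm", "kwargs": {
  "rows": [
    {"translation": [0,0,0.05],"rot": [0,0,0],"hand": 1},
    {"translation": [0,0,0.1],"rot": [0,0,0],"hand": 1},
    {"translation": [0,0,0.15],"rot": [0,0,0],"hand": 1},
    {"translation": [0,0,0.15],"rot": [0,0,0],"hand": 1}
  ]
}}

```text
t: 3.72
eef_pos: [0.4588, -0.3359, 0.1303]
ee_rot: [-3.141, 0.0, -3.057]
force: [-0.9, 0.2, 1.5]
width: 0.0005
gripper_force: 0.7
```

Call:
{"fn": "move_arm", "kwargs": {
  "rows": [
    {"translation": [0,0,0.05],"rot": [0,0,0],"hand": 1},
    {"translation": [0,0,0.1],"rot": [0,0,0],"hand": 1},
    {"translation": [0,0,0.1],"rot": [0,0,0],"hand": 1}
  ]
}}

```text
t: 3.97
eef_pos: [0.459, -0.336, 0.1301]
ee_rot: [-3.141, 0.001, -3.056]
force: [-2.3, 2.0, 7.8]
width: 0.0002
gripper_force: 4.0
```

Call:
{"fn": "move_arm", "kwargs": {
  "rows": [
    {"translation": [-0.2,0,0],"rot": [0,0,0],"hand": 1},
    {"translation": [-0.4,0,0],"rot": [0,0,0],"hand": 1},
    {"translation": [-0.6,0,0],"rot": [0,0,0],"hand": 1},
    {"translation": [-0.6,0,0],"rot": [0,0,0],"hand": 1}
  ]
}}

```text
t: 4.3
eef_pos: [0.4657, -0.3355, 0.1302]
ee_rot: [-3.141, 0.002, -3.056]
force: [1.2, 3.1, 6.8]
width: 0.0003
gripper_force: 3.3
```

Call:
{"fn": "move_arm", "kwargs": {
  "rows": [
    {"translation": [-0.2,0,0],"rot": [0,0,0],"hand": 1},
    {"translation": [-0.4,0,0],"rot": [0,0,0],"hand": 1},
    {"translation": [-0.55,0,0],"rot": [0,0,0],"hand": 1},
    {"translation": [-0.6,0,0],"rot": [0,0,0],"hand": 1},
    {"translation": [-0.6,0,0],"rot": [0,0,0],"hand": 1}
  ]
}}

```text
t: 4.72
eef_pos: [0.4709, -0.3351, 0.1301]
ee_rot: [-3.141, 0.001, -3.056]
force: [-0.7, 1.7, 7.8]
width: 0.0004
gripper_force: 4.0
```

Lift off and move aside to above the rocker, then look.

Call:
{"fn": "move_arm", "kwargs": {
  "rows": [
    {"translation": [0,0,-0.3],"rot": [0,0,0],"hand": 1},
    {"translation": [0,0,-1.5],"rot": [0,0,0],"hand": 1},
    {"translation": [0,0,-4],"rot": [0,0,0],"hand": 1},
    {"translation": [3.5,0,-6.5],"rot": [0,0,0],"hand": 1},
    {"translation": [7,0,-9],"rot": [0,0,0],"hand": 1},
    {"translation": [9,0,-10],"rot": [0,0,0],"hand": 1},
    {"translation": [10,0,-10],"rot": [0,0,0],"hand": 1},
    {"translation": [10,0,-10],"rot": [0,0,0],"hand": 1}
  ]
}}

```text
t: 5.38
eef_pos: [0.3694, -0.3434, 0.2299]
ee_rot: [-3.141, 0.002, -3.058]
force: [0.2, -0.0, -0.6]
width: 0.0005
gripper_force: 0.0
```

```bash
cat > v.py <<'E'
from h import *
import sys
o=[]
for n in("top","side"):
    im,d=arm.grab_frame(n); u,v=map(int,px(n,[.465,-.30,.115]))
    o.append(cv2.resize(im[v-40:v+40,u-50:u+50,::-1],None,fx=4,fy=4,interpolation=cv2.INTER_CUBIC))
cv2.imwrite(sys.argv[1],np.hstack(o)); s=arm.get_state();print(s["t"],s["eef_pos"],s["force"])
E
python3 v.py pics/v1.png
```

```text
5.4833 [ 0.37093281 -0.34329097  0.22864391] [ 0.12647399 -0.63447188 -0.51088815]
```

View pics/v1.png

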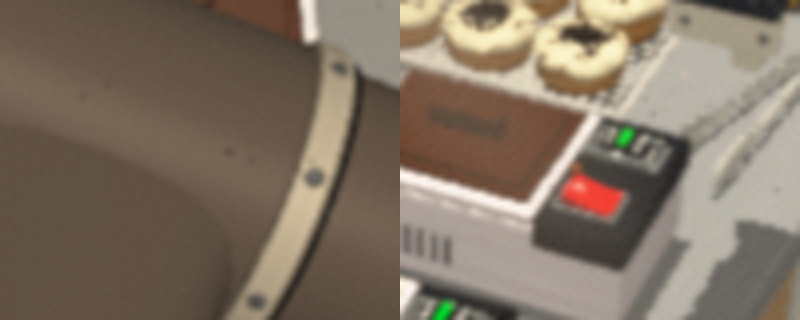

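Call:
{"fn": "move_arm", "kwargs": {
  "rows": [
    {"translation": [-2.5,1.7,0.5],"rot": [0,0,0],"hand": 1},
    {"translation": [-5.4,3.6,1.5],"rot": [0,0,0],"hand": 1},
    {"translation": [-8.3,5.5,3],"rot": [0,0,0],"hand": 1},
    {"translation": [-10.2,6.8,5],"rot": [0,0,0],"hand": 1},
    {"translation": [-10.9,7.2,7],"rot": [0,0,0],"hand": 1},
    {"translation": [-10.9,7.2,8.4],"rot": [0,0,0],"hand": 1},
    {"translation": [-10.9,7.2,9],"rot": [0,0,0],"hand": 1},
    {"translation": [-10.9,7.2,9],"rot": [0,0,0],"hand": 1}
  ]
}}

```text
t: 6.15
eef_pos: [0.4728, -0.2617, 0.1363]
ee_rot: [3.14, -0.005, -3.056]
force: [-0.9, 0.3, 1.4]
width: 0.0004
gripper_force: 0.0
```

Call:
{"fn": "move_arm", "kwargs": {
  "rows": [
    {"translation": [0,0,0.4],"rot": [0,0,0],"hand": 1},
    {"translation": [0,0,0.6],"rot": [0,0,0],"hand": 1},
    {"translation": [0,0,0.75],"rot": [0,0,0],"hand": 1},
    {"translation": [0,0,0.85],"rot": [0,0,0],"hand": 1},
    {"translation": [0,0,0.95],"rot": [0,0,0],"hand": 1},
    {"translation": [0,0,1.05],"rot": [0,0,0],"hand": 1},
    {"translation": [0,0,1.05],"rot": [0,0,0],"hand": 1}
  ]
}}

```text
t: 6.73
eef_pos: [0.4744, -0.2626, 0.1294]
ee_rot: [-3.141, 0.002, -3.057]
force: [1.4, -0.0, 3.1]
width: 0.0004
gripper_force: 1.3
```

Contact; press a further few mm.

Call:
{"fn": "move_arm", "kwargs": {
  "rows": [
    {"translation": [0,0,0.1],"rot": [0,0,0],"hand": 1},
    {"translation": [0,0,0.2],"rot": [0,0,0],"hand": 1},
    {"translation": [0,0,0.3],"rot": [0,0,0],"hand": 1},
    {"translation": [0,0,0.3],"rot": [0,0,0],"hand": 1}
  ]
}}

```text
t: 7.07
eef_pos: [0.4724, -0.2622, 0.1249]
ee_rot: [3.141, -0.002, -3.057]
force: [-1.3, 0.3, 1.1]
width: 0.0003
gripper_force: 0.0
```

Call:
{"fn": "move_arm", "kwargs": {
  "rows": [
    {"translation": [0,0,-1],"rot": [0,0,0],"hand": 1},
    {"translation": [0,0,-4],"rot": [0,0,0],"hand": 1},
    {"translation": [1,-2,-7.5],"rot": [0,0,0],"hand": 1},
    {"translation": [3,-5,-9.5],"rot": [0,0,0],"hand": 1},
    {"translation": [5,-8.5,-10.5],"rot": [0,0,0],"hand": 1},
    {"translation": [7,-12,-11],"rot": [0,0,0],"hand": 1},
    {"translation": [9,-15.4,-11],"rot": [0,0,0],"hand": 1},
    {"translation": [11,-18.8,-11],"rot": [0,0,0],"hand": 1}
  ]
}}

```text
t: 7.73
eef_pos: [0.3782, -0.4602, 0.2366]
ee_rot: [3.142, 0.0, -3.057]
force: [0.8, 0.0, -0.1]
width: 0.0002
gripper_force: 0.0
```

Call:
{"fn": "move_arm", "kwargs": {
  "rows": [
    {"translation": [2,-3.5,0],"rot": [0,0,0],"hand": 1},
    {"translation": [4,-7,0],"rot": [0,0,0],"hand": 1},
    {"translation": [6,-10.5,0],"rot": [0,0,0],"hand": 1},
    {"translation": [8,-14,0],"rot": [0,0,0],"hand": 1},
    {"translation": [10,-17,0],"rot": [0,0,0],"hand": 1},
    {"translation": [11.5,-19,0],"rot": [0,0,0],"hand": 1},
    {"translation": [12,-20,0],"rot": [0,0,0],"hand": 1},
    {"translation": [12,-20,0],"rot": [0,0,0],"hand": 1}
  ]
}}

```text
t: 8.4
eef_pos: [0.2748, -0.6698, 0.2344]
ee_rot: [3.139, -0.002, -3.06]
force: [0.4, 0.9, -0.6]
width: 0.0008
gripper_force: 0.0
```

```bash
python3 v.py pics/v2.png
```

```text
8.5 [ 0.27668768 -0.66792533  0.23509897] [0.42462438 0.74367431 0.57868358]
```

View pics/v2.png

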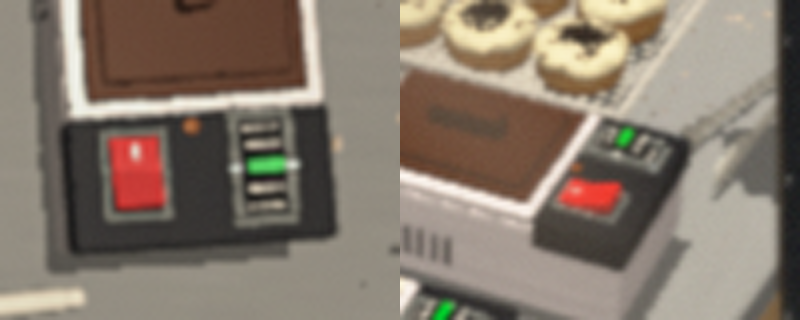

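The top view shows the green mark level with the pointer lines at (265,166). The rocker has tipped over, near half up, and looks like the ivory one.

```bash
python3 -c "
from station import arm
print(arm.job_done())"
```

```text
the job is handed in; nothing more can be done
None
```

I rolled the brown-lidded warmer's heat wheel one click to its green mark and snapped its rocker on, both confirmed in the final camera view. I used light presses (readings up to about 8 N), made no contact with the ivory-lidded warmer or anything else on the table, and handed the job in at about 8.5 s.

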